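# Lamp off the charger to light a car radio's face

### The job

Take the handlamp off its charger by its top handle and stand it gently on the bench squarely in front of the car radio's face, with its lens towards the middle of the face and about 10 cm from it. Once it stands there by itself, switch it on with the push switch on the front end of its handle. Keep the lamp upright, and do not disturb the radio or the other things on the bench.

Things in the scene. Friction and masses are not known exactly. Their poses are not given: they have to be found in the camera images.
- lamp: Black handlamp, 0.6 to 0.9 kg, loose, standing in the charger. 120 mm long (x), 81 mm wide at the round head, 154 mm tall with switch. Origin on its underside; z up, +x the way the lens looks. Foot x -55 to +40 mm, 70 mm wide; body top at z = 92 mm; head x 38 to 65 mm, axis at z = 62 mm. Centre of mass on the middle line, within 5 mm of x = -5 mm.
- handle (a point): Middle of the lamp's top handle, at (-8, 0, 136) mm in the lamp's frame. The handle is a rigid bar along the lamp's x, 24 mm wide (y), 22 mm high (z from 125 to 147 mm), with a 33 mm gap between it and the body; free to grip from above across its width. Its axes are the lamp's.
- lens (a point): Centre of the lens front, at (65, 0, 62) mm in the lamp's frame; the axes are the lamp's, +x the way it looks.
- switch_top (a point): Top of the lamp's push switch, a round rubber button 20 mm across, on top of the front end of the handle at (29, 0, 154) mm in the lamp's frame, 7 mm proud of the handle's top. Its axes are the lamp's.
- switch (a joint): Travel of the push switch: 0 up, 5 mm (0.005) fully pressed, straight down; a spring pushes it back, 1 N at first and about 5.5 N fully down. It switches at about 3 mm; press it and let it go.
- charger: Grey plastic charger fixed to the bench, 150 by 104 mm; the lamp stands on its floor, 16 mm above the bench, inside a low rim (top 30 mm above the bench) with 4 mm of play; an 86 mm tall contact tower stands behind the lamp. Nothing holds the lamp: it lifts straight out. Origin on the bench under the lamp's origin; z up, +x the way the docked lamp looks.
- radio: Car radio lying right way up on the bench, loose, 1.3 kg: plain metal case 178 mm wide, 50 mm tall; black face 188 mm wide (y), 56 mm high, with display, buttons and a round knob 12 mm proud; 110 mm deep. The face is on the robot's side. Origin on the bench at the middle of the foot of the face; z up, the face looks to -x, the case lies to +x.
- face (a point): Middle of the radio's face, 28 mm above its underside and on the plane of the face (x = 0 of the radio's frame); axes as the radio's, the face looks to -x.
- mug: White mug with handle, 78 mm across, 88 mm tall, loose, between the charger and the radio; to be left alone. Origin: centre of its underside.
- screwdriver: Screwdriver, 170 mm long, lying along its x, loose; to be left alone. Origin: underside, about mid length.
- spray_can: Spray can, 54 mm across, 136 mm tall, loose; to be left alone. Origin: centre of its underside.
- bearing: Ball bearing ring lying flat, 62 mm across, 16 mm tall, loose; to be left alone. Origin: centre of its underside.
- tail_light: Tail light, 75 by 150 mm, 88 mm tall, loose; to be left alone. Origin: centre of its underside.
- relay_box: Relay box, 60 by 90 mm, 46 mm tall, loose; to be left alone. Origin: centre of its underside.
- table: The wooden bench, its top at z = 0.
Mind the look-alikes: they are no part of the job. What is shaped like the charger but pink or yellow is not meant. What is shaped like the radio but blue is not meant.

How it is judged:
By the outcome, as a careful person would: the job done as asked, in the order asked, and still so for the second after the job is handed in, with the robot touching nothing.
It also fails if it takes over 53 s, if anything falls off the work surface, if the arm or the gripper's body presses on something with over 40 N, if the wrist force passes 120 N, or if a joint passes its speed limit or range.

### The arm

A 6-joint arm with a two-finger parallel gripper is mounted at the origin on the work surface. World frame = base frame: x ahead of the robot, y to its left, z up, the work surface at z = 0. Lengths are in m, angles in rad, forces in N, time in s.
With the tool pointing down it reaches from about 0.25 to 0.775 m from the base axis. Payload 4 kg.
Tool frame: the origin (TCP) lies at the very end of the fingers, on their centre line; the grasp point (between the pads) lies 19 mm behind it; z points along the fingers, y is the direction in which the jaws open and shut (so a half turn about z gives the same grasp; the last joint's range is limited). The gripper opens to 94 mm and grips with 3 to 60 N. Pads are 16 mm wide; open, the fingers measure 119 mm over their backs; the gripper's body (75 mm by 177 mm) begins 78 mm behind the grasp point.
Start: joints at [1.144, 0.087, 1.371, -0, 1.684, -0.103], TCP at [0.175, 0.521, 0.17] pointing down, gripper open.
Joint ranges: [-3.1, 3.1], [-0.76, 2.03], [0.27, 2.55], [-1.08, 4.22], [0.17, 2.65], [-2.57, 2.57]. Speed limits (rad/s): [2.79, 2.79, 3.14, 3.14, 3.14, 3.14].

### API

Orientations are given as [roll, pitch, yaw] about the fixed x, y, z axes, in that order (R = Rz(yaw) Ry(pitch) Rx(roll)).
In Python, from bench import robot, snapshot, calibration gives the robot as it stands. The module is installed in compiled form; this text tells all that it offers.
- The arm moves only by the tool servo_tool, never from a script. Its argument "series" is text: rows parted by semicolons, each of 5 numbers parted by spaces: the closure, from -1 (fully open) to 1 (shut), then the shift along the tool's x, y, z in cm, then the turn about the tool's z in rad. A call has 1 to 20 rows; each row is the pose to reach, as a shift and turn from the pose commanded when the call began, along the tool's axes at that moment; what a row does not reach only later rows make up. A row lasts 1/12 s, in which the tool goes at most 41.7 mm and 7.16 degrees, less where a joint would pass 70% of its speed; a pose out of reach is approached as far as the arm can. A call with a gripper value outside its range is refused whole. The fingers move at their own pace and stop on an object; the grip force is fixed at half the most. Time passes only in rows, so rows that repeat a pose let the fingers close. It gives the time, the measured TCP pose, the force and the opening at its end, in the units of the state.
- robot.get_obs(): the state, without advancing time (a new reading comes with each control period).
- snapshot(name): name is "scene" or "top" or "wrist"; returns (picture, depth): 384x512x3 uint8, red, green, blue; 384x512 float32, m along the optical axis (not along the pixel's ray), 0 where there is no reading.
- calibration(name): a dict with "fx", "fy", "cx", "cy" (pixels), "k1" (the pictures are not rectified: a ray, as slopes to the right and down, at radius r is drawn at 1 + k1 r^2 times it, then the intrinsics apply), "rvec" (rotation vector, rad) and "tvec" (3), from world to camera coordinates, as OpenCV has them; the wrist camera has in their place "tool_from_camera" (4x4, takes a point from camera to tool coordinates, whose origin is the TCP and whose axes are the flange's). Camera axes: x right, y down, z forward; pixel columns grow to the right and rows downward; lengths in m; the calibration is good to about 2 mm. A picture is of the moment at which its call begins: read the wrist's pose just before it. calibration takes no time and is no camera call.
- robot.close_job(): hands the job in, once; it reports no verdict.
The state is a dict: "time": time; "joint_positions": joint angles; "qvel": joint speeds; "joint_torque": joint torques, N m; "tool_pos": TCP position; "ee_rot": TCP orientation; "wrist_force": force on the tool from outside, world axes, zero at the start; "wrist_torque": the same for the moment, N m; "width": finger opening in m.
Only numpy, scipy, OpenCV 4.12 (cv2) and the standard library are available. Lean on these libraries where they do the work, as an engineer would, in place of code of your own. Each camera call takes 0.05 s, during which the arm holds its last target. There are 200 camera calls.

## Working session

There is one attempt and no reset: what is moved stays moved. The work goes in short steps, Python scripts to look and compute and a tool call to move; the robot and the scene stay as the last step left them, time stands still between calls to the robot, and variables do not carry over. Pictures are saved under pics/ and viewed, about 8 in all and at most 12, crops included, and the job is handed in when it is done.

Besides the shell and the picture viewer there is one more tool, called after "Request:" as name(argument=value, ...), one argument or row to a line, values as JSON. servo_tool: Moves the arm, as the interface text tells. Its arguments: {"type":"object","properties":{"series":{"type":"string"}},"required":["series"]}

```bash
mkdir -p pics; cat > h.py <<'E'
import numpy as np, cv2
from bench import robot, snapshot, calibration
def snap(n):
    p,d=snapshot(n); np.savez(f'{n}.npz',p=p,d=d); cv2.imwrite(f'pics/{n}_raw.png',p[:,:,::-1]); return p,d
def world_map(n,d):
    c=calibration(n); h,w=d.shape
    v,u=np.mgrid[:h,:w].astype(float)
    K=np.array([[c['fx'],0,c['cx']],[0,c['fy'],c['cy']],[0,0,1]])
    und=cv2.undistortPoints(np.stack([u.ravel(),v.ravel()],1)[:,None],K,np.array([c['k1'],0,0,0.]),None,None).reshape(-1,2)
    P=np.c_[und,np.ones(len(und))]*d.reshape(-1,1)
    R=cv2.Rodrigues(np.array(c['rvec'],float))[0]; t=np.array(c['tvec'],float).reshape(3)
    W=(P-t)@R
    W[d.ravel()==0]=np.nan
    return W.reshape(h,w,3)
E
python3 - <<'E'
from h import *
for n in('scene','top'):
    p,d=snap(n)
    c=calibration(n); print(n,c)
    W=world_map(n,d); np.save(n+'_W.npy',W)
a=np.hstack([cv2.imread('pics/top_raw.png')]); cv2.imwrite('pics/top1.png',cv2.resize(a,(768,576)))
a=cv2.imread('pics/scene_raw.png'); cv2.imwrite('pics/scene1.png',cv2.resize(a,(768,576)))
print(robot.get_obs())
E
```

```text
scene {'fx': 371.07653433773766, 'fy': 371.07653433773766, 'cx': 261.1647289644579, 'cy': 189.89600866945668, 'k1': -0.09261997249810128, 'rvec': array([ 2.32586882,  0.82081589, -0.28476744]), 'tvec': array([-0.27471115, -0.20328662,  1.58077878])}
top {'fx': 498.5498431636452, 'fy': 498.5498431636452, 'cx': 253.72166605082265, 'cy': 193.53423866837468, 'k1': -0.05726231369696397, 'rvec': array([ 2.1988321 , -2.14928229,  0.11574607]), 'tvec': array([-0.1372941 ,  0.44984761,  1.77557507])}
{'time': 0.1, 'joint_positions': array([ 1.14392329e+00,  8.78908744e-02,  1.37206583e+00,  2.60200510e-06,
        1.68359836e+00, -1.03078233e-01]), 'qvel': array([-0.0014314 , -0.00137912, -0.00350915, -0.00035755,  0.00057733,
       -0.00135161]), 'joint_torque': array([ 1.88123828e-03, -3.41248262e+01, -3.03303695e+01,  7.20241084e-02,
        3.03705549e-02, -8.28978136e-05]), 'tool_pos': array([0.17475473, 0.5209186 , 0.16933486]), 'ee_rot': array([-3.13964093e+00, -2.04495527e-04,  2.81779794e+00]), 'wrist_force': array([-0.20453336,  0.08046102,  0.17054021]), 'wrist_torque': array([-0.00051271,  0.00599181,  0.03113094]), 'width': 0.09425928884436123}
```

View pics/top1.png

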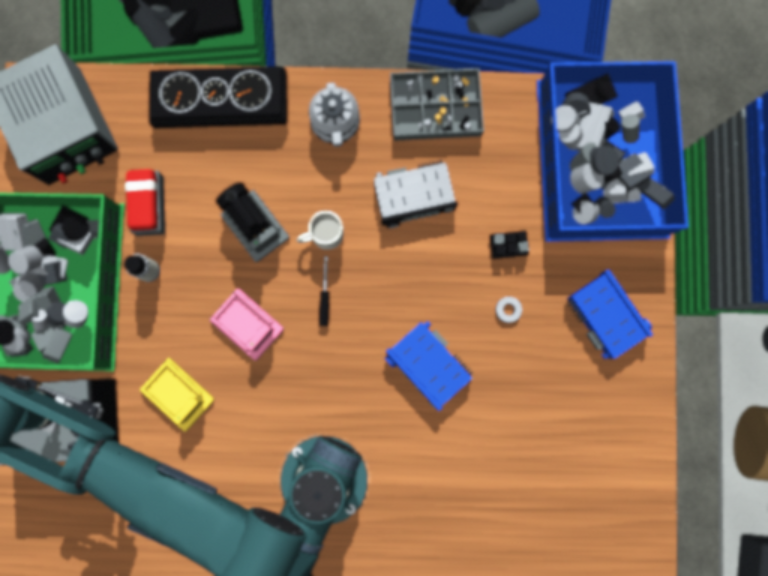

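View pics/scene1.png

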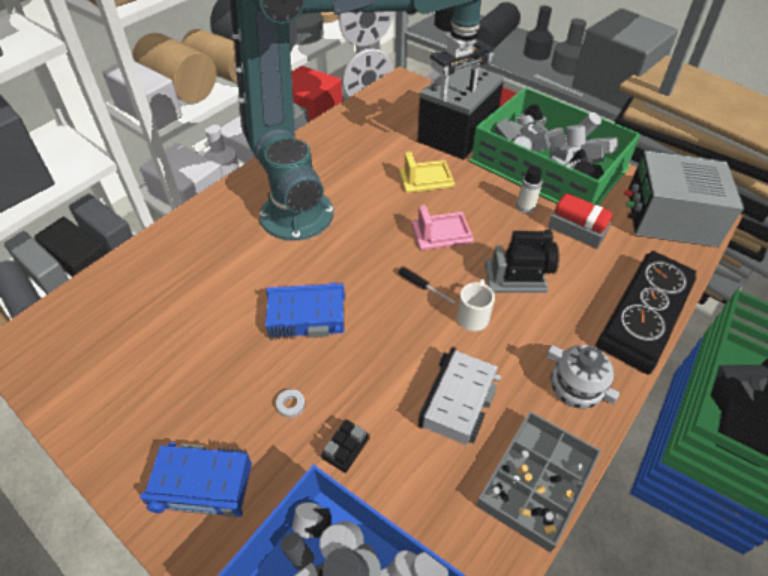

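The top view shows the lamp in a grey charger at (255,218), with its lens towards the upper left. The mug is at (325,230). The grey radio is at (415,193), with its dark face on the robot side at about (420,218). Look-alikes are the pink charger (247,325), yellow charger (177,393), and blue radios (428,365) and (610,313). I choose the black lamp in the grey charger and the grey radio, and check both in a crop along with the depths.

```bash
python3 - <<'E'
from h import *
W=np.load('top_W.npy'); p=cv2.imread('pics/top_raw.png')
c=p[100:260,130:370]; cv2.imwrite('pics/crop1.png',cv2.resize(c,None,fx=3.3,fy=3.3,interpolation=cv2.INTER_CUBIC))
Ws=np.load('scene_W.npy')
bt=[np.nanmedian(w[...,2][np.abs(w[...,2])<.02]) for w in(W,Ws)]; print('bench z',bt)
def st(name,M,box,z0,z1):
    u0,v0,u1,v1=[int(b/1.5) for b in box]; P=M[v0:v1,u0:u1].reshape(-1,3); P=P[(P[:,2]>z0)&(P[:,2]<z1)]
    if len(P)<3: print(name,len(P));return
    r=cv2.minAreaRect((P[:,:2]*1000).astype(np.float32)); print(name,len(P),'c',np.round(r[0],1),'s',np.round(r[1],1),'a',round(r[2],1),'z',np.round(np.percentile(P[:,2],[5,50,95]),3),'mean',P[:,:2].mean(0).round(4))
for nm,M,bl,br in(('top',W,(205,170,295,265),(360,150,470,235)),('scene',Ws,(470,215,570,300),(410,330,510,450))):
    st(nm+' handle',M,bl,.150,.176); st(nm+' lampall',M,bl,.04,.19);st(nm+' chg',M,bl,.012,.037)
    st(nm+' radio top',M,br,.042,.065); st(nm+' radio',M,br,.02,.065)
st('bearing',W,(490,290,530,330),.008,.03);st('mug',W,(290,205,350,255),.06,.1);st('blue',W,(380,315,480,415),.02,.08);st('sdr',W,(312,250,335,330),.006,.05)
st('relay',W,(485,225,535,262),.02,.06)
E
```

```text
bench z [np.float64(0.0011917904277052422), np.float64(4.188607777281798e-05)]
top handle 199 c [617.9 194.7] s [97.7 24.5] a 36.0 z [0.154 0.163 0.171] mean [0.6158 0.1927]
top lampall 884 c [615.2 192.4] s [149.1  80.6] a 37.0 z [0.061 0.106 0.166] mean [0.6112 0.1888]
top chg 423 c [633.4 194.1] s [261.9 136.3] a 19.8 z [0.013 0.02  0.034] mean [0.5965 0.1745]
top radio top 1525 c [ 689.7 -201.4] s [134.6 185.1] a 14.2 z [0.044 0.051 0.059] mean [ 0.6885 -0.2018]
top radio 1682 c [ 692.3 -199.3] s [139.2 185.4] a 15.6 z [0.036 0.05  0.059] mean [ 0.6885 -0.2003]
scene handle 186 c [621.3 192.5] s [97.4 26.2] a 40.6 z [0.151 0.161 0.169] mean [0.6235 0.191 ]
scene lampall 1378 c [625.8 217. ] s [400.9 151.5] a 78.2 z [0.046 0.09  0.162] mean [0.6213 0.176 ]
scene chg 477 c [592.1 234.6] s [338.8 241.9] a 48.9 z [0.013 0.023 0.035] mean [0.613  0.1892]
scene radio top 1821 c [ 725.3 -189. ] s [190.9 192.9] a 18.3 z [0.046 0.05  0.056] mean [ 0.6954 -0.2068]
scene radio 2100 c [ 725.1 -189.2] s [191.8 192.6] a 18.1 z [0.032 0.05  0.056] mean [ 0.7003 -0.2092]
bearing 207 c [ 418.4 -437.6] s [91.9 96.3] a 87.5 z [0.009 0.016 0.024] mean [ 0.4147 -0.4363]
mug 155 c [593.9  18.2] s [99.5 76.1] a 78.4 z [0.065 0.084 0.094] mean [0.5886 0.0161]
blue 1735 c [ 280.7 -245.5] s [185.9 136.2] a 45.8 z [0.041 0.051 0.059] mean [ 0.2786 -0.2428]
sdr 270 c [455.4  13.6] s [194.1  51.3] a 1.6 z [0.007 0.019 0.03 ] mean [0.4339 0.01  ]
relay 367 c [ 573.8 -434.8] s [60.7 88.9] a 7.6 z [0.023 0.043 0.053] mean [ 0.5717 -0.4348]
```

View pics/crop1.png

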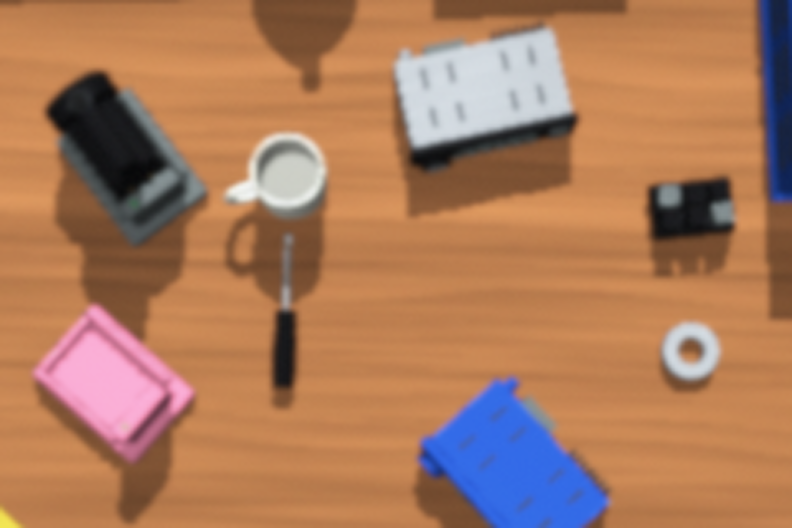

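The crop confirms it: black lamp in the grey charger with its lens up-left (yaw about 36.5°), and a grey radio with its black face towards the robot (yaw about 14°). The measured sizes and heights agree with the description. I'll lift and move above the lamp to refine with the wrist camera.

Request:
servo_tool(
  series="-1 0 0 -10 0; -1 0 0 -20 0.1; -1 0 0 -20 0.2; -1 -5 -1.7 -20 0.3; -1 -9 -3 -20 0.4; -1 -13 -4.4 -20 0.5; -1 -17 -5.8 -20 0.62; -1 -21 -7.1 -20 0.74; -1 -25 -8.5 -20 0.86; -1 -29 -9.8 -20 0.98; -1 -33 -11.2 -20 1.1; -1 -37 -12.5 -20 1.22; -1 -41 -14 -20 1.34; -1 -45 -15.3 -20 1.46; -1 -48 -16.3 -20 1.58; -1 -51 -17.3 -20 1.7; -1 -51.8 -17.6 -20 1.82; -1 -51.8 -17.6 -20 1.94; -1 -51.8 -17.6 -20 2.06; -1 -51.8 -17.6 -20 2.18",
)

```text
time: 1.77
tool_pos: [0.6109, 0.1888, 0.3687]
ee_rot: [-3.14, 0.003, 0.63]
wrist_force: [0.1, 1.0, -1.1]
width: 0.0938
```

Request:
servo_tool(
  series="-1 0 0 0 0; -1 0 0 0 0;-1 0 0 0 0",
)

```text
time: 2.02
tool_pos: [0.61, 0.1899, 0.3701]
ee_rot: [-3.141, 0.0, 0.641]
wrist_force: [-0.4, 0.2, 0.5]
width: 0.0938
```

```bash
cat >> h.py <<'E'
from scipy.spatial.transform import Rotation as Rn
def wrist():
    o=robot.get_obs(); c=calibration('wrist'); p,d=snap('wrist')
    h,w=d.shape; v,u=np.mgrid[:h,:w].astype(float)
    K=np.array([[c['fx'],0,c['cx']],[0,c['fy'],c['cy']],[0,0,1]])
    und=cv2.undistortPoints(np.stack([u.ravel(),v.ravel()],1)[:,None],K,np.array([c['k1'],0,0,0.]),None,None).reshape(-1,2)
    P=np.c_[und,np.ones(len(und))]*d.reshape(-1,1)
    T=np.array(c['tool_from_camera']); Q=P@T[:3,:3].T+T[:3,3]
    W=Q@Rn.from_euler('xyz',o['ee_rot']).as_matrix().T+o['tool_pos']
    W[d.ravel()==0]=np.nan
    return p,W.reshape(h,w,3),o
E
python3 - <<'E'
from h import *
p,W,o=wrist(); np.save('wl.npy',W); print(o['time'],o['tool_pos'],o['ee_rot'],o['joint_positions']); print(calibration('wrist')['tool_from_camera'].round(3))
cv2.imwrite('pics/w1.png',cv2.resize(p[:,:,::-1],(768,576)))
E
```

```text
2.0167 [0.60996369 0.18991805 0.37012044] [-3.14128239e+00  3.78058497e-04  6.40606794e-01] [2.13055940e-01 3.66943703e-01 6.35499104e-01 1.49043336e-04
 2.13962252e+00 1.14332578e+00]
[[-0.001 -0.972 -0.234  0.067]
 [ 1.    -0.001 -0.001 -0.001]
 [ 0.001 -0.234  0.972 -0.215]
 [ 0.     0.     0.     1.   ]]
```

View pics/w1.png

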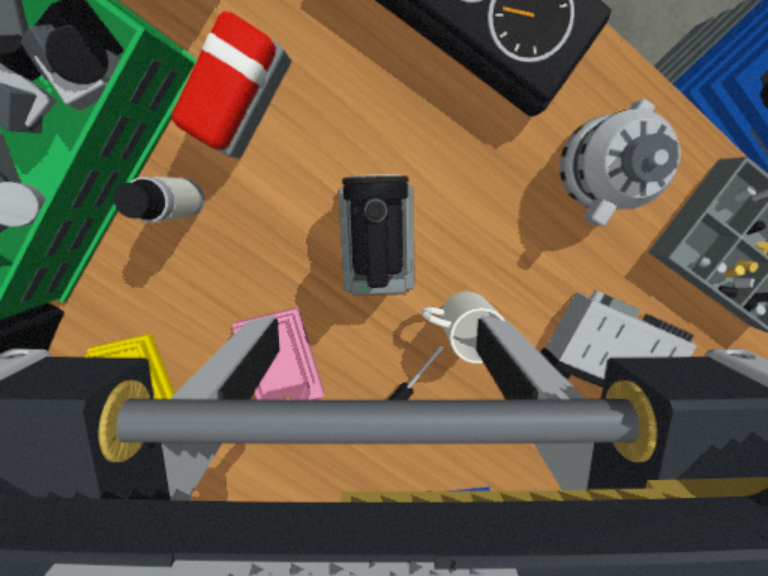

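The wrist view shows the lamp at (377,235), nearly aligned with the tool, with its switch at (376,210) and the handle running down to about (377,285).

```bash
python3 - <<'E'
from h import *
W=np.load('wl.npy')
def sel(u0,v0,u1,v1,z0,z1):
    P=W[int(v0/1.5):int(v1/1.5),int(u0/1.5):int(u1/1.5)].reshape(-1,3); return P[(P[:,2]>z0)&(P[:,2]<z1)]
def rect(n,P):
    r=cv2.minAreaRect((P[:,:2]*1000).astype(np.float32)); print(n,len(P),'c',np.round(r[0],1),'s',np.round(r[1],1),'a',round(r[2],1),'z',np.percentile(P[:,2],[5,50,95]).round(4))
H=sel(335,170,420,298,.153,.18); rect('handle',H)
m=H[:,:2].mean(0); X=H[:,:2]-m; w,V=np.linalg.eigh(X.T@X); print('pca',np.degrees(np.arctan2(V[1,1],V[0,1])),m)
print('switch px',W[140,250],W[138:143,248:254].reshape(-1,3).mean(0))
rect('lamp',sel(335,170,420,298,.045,.19)); rect('head', sel(335,170,420,210,.09,.13)); rect('chg',sel(335,170,420,298,.01,.036))
for v in range(132,196,5): print(v,W[v,251].round(4))
E
```

```text
handle 899 c [617.  198.3] s [96.7 24.9] a 38.9 z [0.1589 0.1633 0.1707]
pca -141.62948809994322 [0.61847662 0.19932881]
switch px [0.64437848 0.21995787 0.17152815] [0.64479341 0.21932078 0.17068099]
lamp 2861 c [614.9 197.4] s [149.1  78. ] a 38.3 z [0.0756 0.1093 0.1655]
head 745 c [658.6 231.1] s [39.8 75.9] a 36.7 z [0.0958 0.1121 0.1186]
chg 911 c [605.5 188.8] s [149.3 104.1] a 38.8 z [0.014  0.0173 0.0314]
132 [0.6547 0.2257 0.1611]
137 [0.6489 0.2214 0.1708]
142 [0.6428 0.2169 0.1692]
147 [0.6363 0.2121 0.1636]
152 [0.63   0.2074 0.1633]
157 [0.6237 0.2027 0.1627]
162 [0.6174 0.198  0.1634]
167 [0.611  0.1933 0.1639]
172 [0.6047 0.1886 0.1646]
177 [0.5979 0.1835 0.163 ]
182 [0.5916 0.1788 0.1644]
187 [0.5846 0.1736 0.1621]
192 [0.5627 0.1576 0.0873]
```

Request:
servo_tool(
  series="-1 0.9 -0.15 2 -0.03; -1 0.9 -0.15 5 -0.03; -1 0.9 -0.15 8 -0.03; -1 0.9 -0.15 11 -0.03; -1 0.9 -0.15 14 -0.03; -1 0.9 -0.15 17 -0.03; -1 0.9 -0.15 19 -0.03; -1 0.9 -0.15 21 -0.03; -1 0.9 -0.15 22.5 -0.03; -1 0.9 -0.15 23.7 -0.03; -1 0.9 -0.15 23.7 -0.03; -1 0.9 -0.15 23.7 -0.03",
)

```text
time: 3.07
tool_pos: [0.6161, 0.1964, 0.133]
ee_rot: [-3.141, 0.001, 0.669]
wrist_force: [-0.7, 0.2, 0.8]
width: 0.0937
```

```bash
python3 - <<'E'
from h import *
p,W,o=wrist(); np.save('wl2.npy',W); print(o['time'],o['tool_pos'],o['ee_rot'],o['wrist_force'])
cv2.imwrite('pics/w2.png',cv2.resize(p[:,:,::-1],(768,576)))
E
```

```text
3.0667 [0.6160637  0.19639271 0.13301707] [-3.14109439e+00  8.86218549e-04  6.68608639e-01] [-0.74337556  0.2169894   0.78767454]
```

View pics/w2.png

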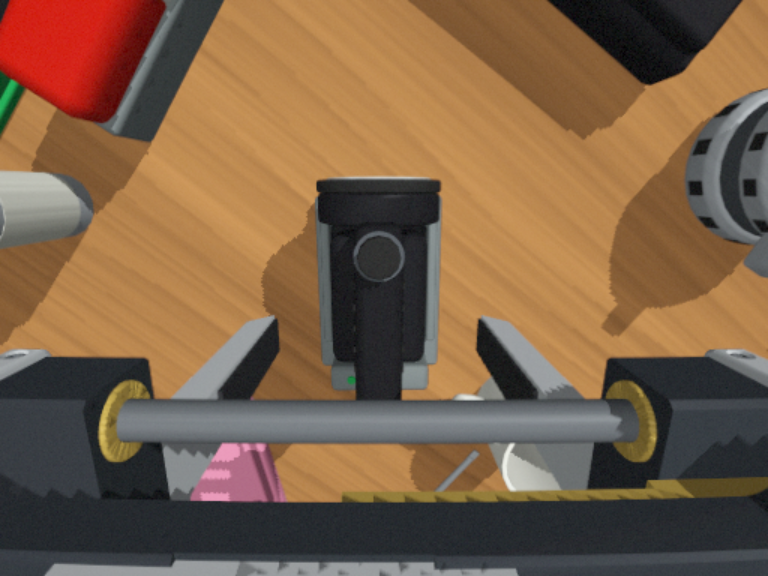

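The handle lies centred between the fingers (378) and is aligned with them. I'll close the gripper and lift a little.

Request:
servo_tool(
  series="1 0 0 0 0; 1 0 0 0 0; 1 0 0 0 0; 1 0 0 0 0; 1 0 0 0 0; 1 0 0 0 0; 1 0 0 0 0; 1 0 0 0 0; 1 0 0 0 0; 1 0 0 0 0",
)

```text
time: 3.95
tool_pos: [0.6164, 0.1964, 0.1333]
ee_rot: [-3.141, -0.0, 0.668]
wrist_force: [0.2, -0.5, 0.6]
width: 0.0306
```

Request:
servo_tool(
  series="1 0 0 -0.5 0; 1 0 0 -1 0; 1 0 0 -2 0; 1 0 0 -3 0; 1 0 0 -5 0; 1 0 0 -7 0; 1 0 0 -9 0; 1 0 0 -11 0; 1 0 0 -13 0; 1 0 0 -15 0; 1 0 0 -16.5 0; 1 0 0 -17 0; 1 0 0 -17 0; 1 0 0 -17 0",
)

```text
time: 5.12
tool_pos: [0.6165, 0.1963, 0.3035]
ee_rot: [3.141, -0.0, 0.668]
wrist_force: [-0.4, -0.0, -1.1]
width: 0.0007
```

The fingers were still closing when I lifted, so they came up empty. I'll reopen and check that the lamp wasn't moved.

Request:
servo_tool(
  series="-1 0 0 0 0; -1 0 0 0 0; -1 0 0 0 0; -1 0 0 0 0; -1 0 0 0 0; -1 0 0 0 0; -1 0 0 0 0; -1 0 0 0 0; -1 0 0 0 0; -1 0 0 0 0; -1 0 0 0 0; -1 0 0 0 0; -1 0 0 0 0; -1 0 0 0 0",
)

```text
time: 6.28
tool_pos: [0.6164, 0.1963, 0.3034]
ee_rot: [-3.142, -0.0, 0.668]
wrist_force: [-0.3, 0.0, 0.5]
width: 0.0903
```

```bash
python3 - <<'E'
from h import *
p,W,o=wrist(); np.save('wl3.npy',W); print(o['time'],o['tool_pos'],o['ee_rot'],o['width'])
for n in('wl.npy','wl3.npy'):
    W=np.load(n); b=W[110:200,200:300].reshape(-1,3)
    for z0,z1 in((.155,.18),(.045,.19),(.01,.036)):
        P=b[(b[:,2]>z0)&(b[:,2]<z1)]
        r=cv2.minAreaRect((P[:,:2]*1000).astype(np.float32)); print(n,z0,len(P),np.round(r[0],1),np.round(r[1],1),round(r[2],1),np.percentile(P[:,2],[5,50,95]).round(4))
E
```

```text
6.2833 [0.61641989 0.1963258  0.30339224] [-3.14153949e+00 -6.62996542e-05  6.67842427e-01] 0.09028824688095084
wl.npy 0.155 898 [617.  198.3] [96.7 24.9] 38.9 [0.1589 0.1633 0.1707]
wl.npy 0.045 2861 [614.9 197.4] [149.1  78. ] 38.3 [0.0756 0.1093 0.1655]
wl.npy 0.01 911 [605.5 188.8] [149.3 104.1] 38.8 [0.014  0.0173 0.0314]
wl3.npy 0.155 1080 [622.4 202.8] [82.4 23.6] 38.6 [0.1588 0.1634 0.1708]
wl3.npy 0.045 3251 [622.  202.3] [131.6  78.6] 38.3 [0.0762 0.1113 0.1694]
wl3.npy 0.01 993 [611.3 193.4] [133.6 104.5] 38.2 [0.0141 0.0175 0.0313]
```

The lamp hasn't moved. I'll go down again and give the fingers time to close.

Request:
servo_tool(
  series="-1 0 0 3 0; -1 0 0 6 0; -1 0 0 9 0; -1 0 0 12 0; -1 0 0 14 0; -1 0 0 16 0; -1 0 0 17 0; -1 0 0 17 0",
)

```text
time: 7.0
tool_pos: [0.6146, 0.1959, 0.1299]
ee_rot: [-3.139, 0.006, 0.668]
wrist_force: [0.4, -0.6, -0.3]
width: 0.0938
```

Request:
servo_tool(
  series="1 0 0 0 0; 1 0 0 0 0; 1 0 0 0 0; 1 0 0 0 0; 1 0 0 0 0; 1 0 0 0 0; 1 0 0 0 0; 1 0 0 0 0; 1 0 0 0 0; 1 0 0 0 0; 1 0 0 0 0; 1 0 0 0 0; 1 0 0 0 0; 1 0 0 0 0; 1 0 0 0 0; 1 0 0 0 0; 1 0 0 0 0; 1 0 0 0 0",
)

```text
time: 8.5
tool_pos: [0.6164, 0.1963, 0.1334]
ee_rot: [-3.142, -0.0, 0.668]
wrist_force: [0.3, 0.3, 0.4]
width: 0.0006
```

Request:
servo_tool(
  series="1 0 0 -0.5 0; 1 0 0 -1 0; 1 0 0 -1.5 0; 1 0 0 -2 0; 1 0 0 -2 0",
)

```text
time: 8.92
tool_pos: [0.6174, 0.1965, 0.1556]
ee_rot: [3.14, -0.003, 0.668]
wrist_force: [-0.1, 0.5, 0.1]
width: 0.0008
```

The fingers closed to zero again with no force. I'll look before doing anything more.

```bash
python3 - <<'E'
from h import *
p,W,o=wrist(); print(o['time'],o['tool_pos'],o['width'])
s,_=snap('scene')
a=cv2.resize(p[:,:,::-1],(512,384)); b=cv2.resize(s[120:220,280:400,::-1],(461,384),interpolation=cv2.INTER_CUBIC)
cv2.imwrite('pics/w4.png',cv2.resize(np.hstack([a,b]),(800,316)))
E
```

```text
8.9167 [0.61735949 0.19652171 0.15558342] 0.0008035531487730783
```

View pics/w4.png

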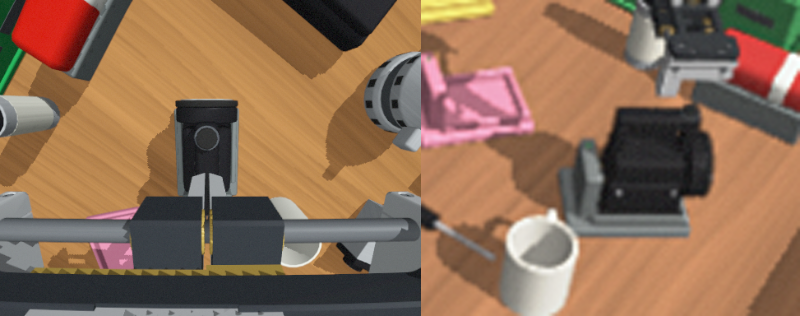

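The wrist view shows the fingers shut above the lamp. In the scene view they hang clear above and beside the handle, so the true TCP doesn't agree with the reported one. I'll measure the fingertip in the scene depth.

```bash
python3 - <<'E'
from h import *
o=robot.get_obs(); print(o['tool_pos'],o['joint_positions'])
d=np.load('scene.npz')['d']; W=world_map('scene',d)
c=calibration('scene');K=np.array([[c['fx'],0,c['cx']],[0,c['fy'],c['cy']],[0,0,1]])
pr=lambda X:cv2.projectPoints(np.array([X],float),np.array(c['rvec']),np.array(c['tvec']),K,np.array([c['k1'],0,0,0]))[0].ravel()
q=pr(o['tool_pos']); print('TCP expected px',q)
print('handle centre expected px',pr([.6163,.1965,.163]), 'switch',pr([.6447,.2195,.171]))
b=W[120:220,280:400]
for v in range(120,160,3):
  print(v,[ '%.2f,%.2f,%.3f'%tuple(W[v,u]) if np.isfinite(W[v,u,0]) else '-' for u in range(346,372,5)])
T=np.load('top_W.npy')
x=cv2.resize(np.load('scene.npz')['p'][90:190,300:400,::-1],(600,600),interpolation=cv2.INTER_CUBIC)
cv2.circle(x,tuple(int(t) for t in ((q-[300,90])*6)),5,(0,0,255),2); cv2.imwrite('pics/s5.png',x)
E
```

```text
[0.61676413 0.19640659 0.15414272] [2.20693264e-01 3.07863801e-01 1.14385404e+00 7.69777129e-05
 1.68853051e+00 1.12369637e+00]
TCP expected px [353.73422793 156.26829472]
handle centre expected px [354.12398196 154.42984422] switch [364.70778079 152.90310524]
120 ['0.43,0.52,0.015', '0.49,0.42,0.111', '0.59,0.20,0.308', '0.62,0.17,0.336', '0.63,0.19,0.327', '0.64,0.19,0.336']
123 ['0.43,0.51,0.006', '0.49,0.42,0.099', '0.60,0.18,0.312', '0.62,0.17,0.330', '0.63,0.18,0.329', '0.65,0.19,0.331']
126 ['0.44,0.50,-0.001', '0.49,0.42,0.082', '0.61,0.16,0.313', '0.63,0.15,0.333', '0.63,0.19,0.311', '0.65,0.18,0.322']
129 ['0.47,0.42,0.052', '0.50,0.41,0.075', '0.61,0.16,0.301', '0.63,0.14,0.326', '0.64,0.18,0.305', '0.65,0.19,0.309']
132 ['0.48,0.43,0.036', '0.50,0.41,0.060', '0.52,0.43,0.057', '0.64,0.13,0.330', '0.65,0.14,0.330', '0.67,0.15,0.331']
135 ['0.48,0.42,0.028', '0.50,0.42,0.039', '0.52,0.43,0.039', '0.65,0.11,0.330', '0.66,0.13,0.326', '0.67,0.13,0.330']
138 ['0.49,0.42,0.009', '0.51,0.42,0.027', '0.61,0.20,0.233', '0.65,0.11,0.325', '0.66,0.12,0.323', '0.68,0.13,0.324']
141 ['0.49,0.41,0.000', '0.51,0.42,0.006', '0.61,0.19,0.230', '0.65,0.12,0.304', '0.66,0.13,0.303', '0.68,0.14,0.306']
144 ['0.50,0.40,-0.002', '0.52,0.41,0.002', '0.62,0.18,0.222', '0.65,0.12,0.291', '0.67,0.13,0.289', '0.68,0.14,0.292']
147 ['0.51,0.38,0.004', '0.53,0.39,0.003', '0.62,0.18,0.215', '0.63,0.19,0.213', '0.58,0.44,-0.002', '0.60,0.41,0.035']
150 ['0.52,0.36,0.002', '0.54,0.37,0.005', '0.62,0.18,0.203', '0.57,0.41,-0.005', '0.59,0.41,0.009', '0.61,0.41,0.020']
153 ['0.53,0.35,-0.004', '0.54,0.37,-0.004', '0.56,0.38,-0.001', '0.58,0.39,-0.001', '0.65,0.23,0.168', '0.61,0.41,0.005']
156 ['0.60,0.17,0.162', '0.61,0.18,0.162', '0.62,0.20,0.161', '0.64,0.21,0.163', '0.65,0.22,0.164', '0.62,0.40,-0.001']
159 ['0.60,0.17,0.153', '0.62,0.17,0.160', '0.63,0.19,0.156', '0.65,0.19,0.160', '0.66,0.21,0.159', '0.63,0.38,0.001']
```

View pics/s5.png

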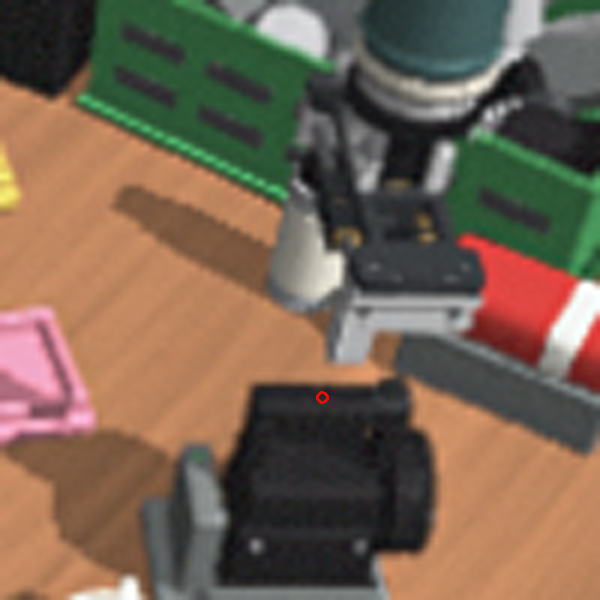

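```bash
python3 - <<'E'
from h import *
W=np.load('wl2.npy'); tp=np.array([.61606,.19639,.13302]); R=Rn.from_euler('xyz',[-3.1411,.0009,.6686]).as_matrix()
L=(W-tp)@R
print('open fingers, tool coords')
for v in range(208,240,4): print(v,[tuple((L[v,u]*1000).round(0)) for u in (172,178,182,184,320,323,327)])
p=np.load('wrist.npz'); o=robot.get_obs(); c=calibration('wrist'); 
import h
d=p['d']; hh,w=d.shape; v,u=np.mgrid[:hh,:w].astype(float)
K=np.array([[c['fx'],0,c['cx']],[0,c['fy'],c['cy']],[0,0,1]])
und=cv2.undistortPoints(np.stack([u.ravel(),v.ravel()],1)[:,None],K,np.array([c['k1'],0,0,0.]),None,None).reshape(-1,2)
T=np.array(c['tool_from_camera']); Q=((np.c_[und,np.ones(len(und))]*d.reshape(-1,1))@T[:3,:3].T+T[:3,3]).reshape(hh,w,3)
print('closed')
for v in range(200,250,4): print(v,[tuple((Q[v,u]*1000).round(0)) for u in (240,247,252,257,264)])
print('f',c['fx'],c['cy'])
s=(abs(Q[...,1])<.03)&(abs(Q[...,0])<.025)&(Q[...,2]>-.1)&(Q[...,2]<.0)
Z=Q[s]; print(len(Z),np.percentile(Z,[0,5,50,95,100],axis=0).round(3))
E
```

```text
open fingers, tool coords
208 [(np.float64(-42.0), np.float64(-110.0), np.float64(132.0)), (np.float64(-42.0), np.float64(-101.0), np.float64(132.0)), (np.float64(-42.0), np.float64(-96.0), np.float64(134.0)), (np.float64(-42.0), np.float64(-93.0), np.float64(132.0)), (np.float64(-42.0), np.float64(92.0), np.float64(133.0)), (np.float64(-42.0), np.float64(96.0), np.float64(133.0)), (np.float64(-42.0), np.float64(102.0), np.float64(133.0))]
212 [(np.float64(-47.0), np.float64(-110.0), np.float64(132.0)), (np.float64(10.0), np.float64(-51.0), np.float64(-41.0)), (np.float64(9.0), np.float64(-50.0), np.float64(-37.0)), (np.float64(8.0), np.float64(-49.0), np.float64(-36.0)), (np.float64(8.0), np.float64(47.0), np.float64(-36.0)), (np.float64(9.0), np.float64(48.0), np.float64(-40.0)), (np.float64(9.0), np.float64(51.0), np.float64(-40.0))]
216 [(np.float64(10.0), np.float64(-53.0), np.float64(-49.0)), (np.float64(9.0), np.float64(-50.0), np.float64(-47.0)), (np.float64(8.0), np.float64(-48.0), np.float64(-45.0)), (np.float64(6.0), np.float64(-48.0), np.float64(-38.0)), (np.float64(7.0),
[... 5338 characters left out ...]
np.float64(-142.0)), (np.float64(9.0), np.float64(-3.0), np.float64(-90.0)), (np.float64(8.0), np.float64(-1.0), np.float64(-88.0)), (np.float64(31.0), np.float64(1.0), np.float64(-138.0)), (np.float64(34.0), np.float64(3.0), np.float64(-143.0))]
248 [(np.float64(34.0), np.float64(-4.0), np.float64(-145.0)), (np.float64(9.0), np.float64(-3.0), np.float64(-95.0)), (np.float64(8.0), np.float64(-1.0), np.float64(-92.0)), (np.float64(30.0), np.float64(1.0), np.float64(-137.0)), (np.float64(33.0), np.float64(2.0), np.float64(-145.0))]
f 267.4356937020216 189.50964163975775
2177 [[-0.004 -0.014 -0.1  ]
 [ 0.002 -0.012 -0.088]
 [ 0.009 -0.001 -0.049]
 [ 0.022  0.01  -0.005]
 [ 0.025  0.011 -0.002]]
```

Both cameras agree that the real fingertips end about 37 mm short of the reported TCP, measured at tool z ≈ −36…−40 mm. The fingers had closed above the handle without touching it. I'll take tip = TCP − 37 mm, reopen here and go down to a reported z of about 0.097.

Request:
servo_tool(
  series="-1 0 0 0 0; -1 0 0 0 0; -1 0 0 0 0; -1 0 0 0 0; -1 0 0 0 0; -1 0 0 0 0; -1 0 0 0 0; -1 0 0 0 0; -1 0 0 0 0; -1 0 0 0 0; -1 0 0 1 0; -1 0 0 2 0; -1 0 0 3 0; -1 0 0 4 0; -1 0 0 5 0; -1 0 0 5.7 0; -1 0 0 5.7 0; -1 0 0 5.7 0",
)

```text
time: 10.52
tool_pos: [0.616, 0.1962, 0.0955]
ee_rot: [-3.141, 0.001, 0.668]
wrist_force: [-0.2, 0.2, 1.2]
width: 0.0939
```

Request:
servo_tool(
  series="1 0 0 0 0; 1 0 0 0 0; 1 0 0 0 0; 1 0 0 0 0; 1 0 0 0 0; 1 0 0 0 0; 1 0 0 0 0; 1 0 0 0 0; 1 0 0 0 0; 1 0 0 0 0; 1 0 0 0 0; 1 0 0 0 0; 1 0 0 0 0; 1 0 0 0 0; 1 0 0 0 0; 1 0 0 0 0",
)

```text
time: 11.85
tool_pos: [0.6165, 0.1962, 0.0963]
ee_rot: [3.141, -0.0, 0.668]
wrist_force: [0.8, -1.0, -0.7]
width: 0.0238
```

It has gripped 24 mm. Lifting now.

Request:
servo_tool(
  series="1 0 0 -0.5 0; 1 0 0 -1 0; 1 0 0 -2 0; 1 0 0 -3 0; 1 0 0 -5 0; 1 0 0 -7 0; 1 0 0 -9 0; 1 0 0 -11 0; 1 0 0 -13 0; 1 0 0 -15 0; 1 0 0 -16.5 0; 1 0 0 -17 0; 1 0 0 -17 0; 1 0 0 -17 0",
)

```text
time: 13.02
tool_pos: [0.6163, 0.1963, 0.2662]
ee_rot: [-3.141, 0.0, 0.668]
wrist_force: [-0.3, 0.3, -7.9]
width: 0.0239
```

```bash
python3 - <<'E'
from h import *
S=np.load('scene_W.npy');T=np.load('top_W.npy')
for n,M,box in(('top',T,(235,95,325,165)),('scene',S,(270,215,345,305))):
    u0,v0,u1,v1=box; P=M[v0:v1,u0:u1].reshape(-1,3); P=P[(P[:,2]>.044)&(P[:,2]<.062)&(np.hypot(P[:,0]-.69,P[:,1]+.2)<.15)]
    # case top front/side edges: search yaw minimising the extents with trimmed percentiles
    best=None
    for a in np.radians(np.arange(8,22,.25)):
        R=np.array([[np.cos(a),np.sin(a)],[-np.sin(a),np.cos(a)]]); q=P[:,:2]@R.T
        lo=np.percentile(q,1.5,axis=0);hi=np.percentile(q,98.5,axis=0); ar=np.prod(hi-lo)
        if best is None or ar<best[0]: best=(ar,a,lo,hi,R)
    ar,a,lo,hi,R=best; print(n,len(P),'yaw',np.degrees(a),'size',hi-lo,'front-mid',R.T@np.array([lo[0],(lo[1]+hi[1])/2]))
o=robot.get_obs(); print(o['tool_pos'],o['ee_rot'],o['wrist_force'],o['wrist_torque'],o['width'],o['time'])
p,W,_=wrist(); np.save('wl6.npy',W); cv2.imwrite('pics/w6.png',cv2.resize(p[:,:,::-1],(768,576)))
E
```

```text
top 1449 yaw 14.0 size [0.11134214 0.17373699] front-mid [ 0.63545773 -0.21527827]
scene 1784 yaw 14.500000000000002 size [0.10663472 0.17585035] front-mid [ 0.64255016 -0.21564868]
[0.61631363 0.19632534 0.2661658 ] [-3.14141032e+00  1.72234810e-04  6.67815727e-01] [-0.32279941  0.25278839 -7.88493015] [-0.08259564  0.15929966 -0.02546578] 0.02390990570803335 13.0167
```

View pics/w6.png

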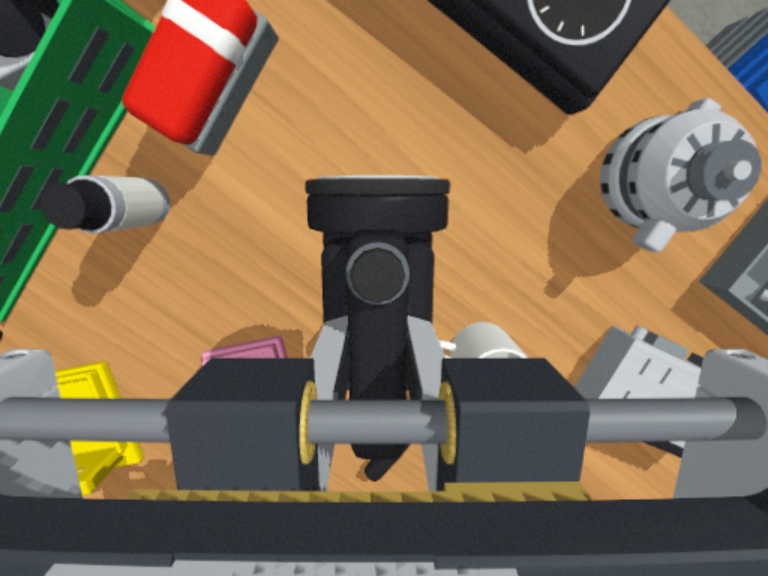

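The lamp is held upright with about 0.8 kg on the wrist. The switch is at (378,274) and the surroundings are undisturbed. Carrying it to hover in front of the radio.

Request:
servo_tool(
  series="1 -0.8 0.5 0 0.01; 1 -2 1.4 0 0.03; 1 -4 2.7 0 0.05; 1 -6 4.1 0 0.08; 1 -8.5 5.8 0 0.1; 1 -11 7.5 0 0.13; 1 -13.5 9.2 0 0.16; 1 -16 11 0 0.19; 1 -18.5 12.7 0 0.22; 1 -21 14.4 0 0.25; 1 -23.5 16.1 0 0.28; 1 -26 17.8 0 0.31; 1 -28.5 19.5 0 0.34; 1 -31 21.2 0 0.36; 1 -33.5 23 0 0.38; 1 -35.5 24.3 0 0.4; 1 -37 25.3 0 0.41; 1 -38 26.1 0 0.42; 1 -38.7 26.5 0 0.42; 1 -39 26.7 0 0.42",
)

```text
time: 14.73
tool_pos: [0.4744, -0.2558, 0.266]
ee_rot: [-3.141, 0.001, 0.246]
wrist_force: [0.9, -0.2, -7.2]
width: 0.024
```

Request:
servo_tool(
  series="1 0 0 0 0; 1 0 0 0 0; 1 0 0 0 0; 1 0 0 0 0",
)

```text
time: 15.07
tool_pos: [0.4759, -0.2539, 0.2665]
ee_rot: [-3.141, -0.0, 0.249]
wrist_force: [0.0, 0.0, -7.0]
width: 0.0235
```

```bash
python3 - <<'E'
from h import *
W6=np.load('wl6.npy'); R=Rn.from_euler('xyz',[-3.1414,0,.6678]).as_matrix()
L=(W6-[.6163,.1963,.2662])@R
s=L[178:188,246:258].reshape(-1,3); print('switch in tool mm',(s.mean(0)*1000).round(1))
p,W,o=wrist(); np.save('wl7.npy',W); print(o['time'],o['tool_pos'],o['ee_rot'],o['wrist_force'],o['width'])
cv2.imwrite('pics/w7.png',cv2.resize(p[:,:,::-1],(768,576)))
E
```

```text
switch in tool mm [ 37.5  -1.1 -74.1]
15.0667 [ 0.47593555 -0.25386376  0.26646571] [-3.14135527e+00 -3.50154387e-04  2.49444995e-01] [ 0.01306562  0.04403526 -7.01556377] 0.023507461553352246
```

View pics/w7.png

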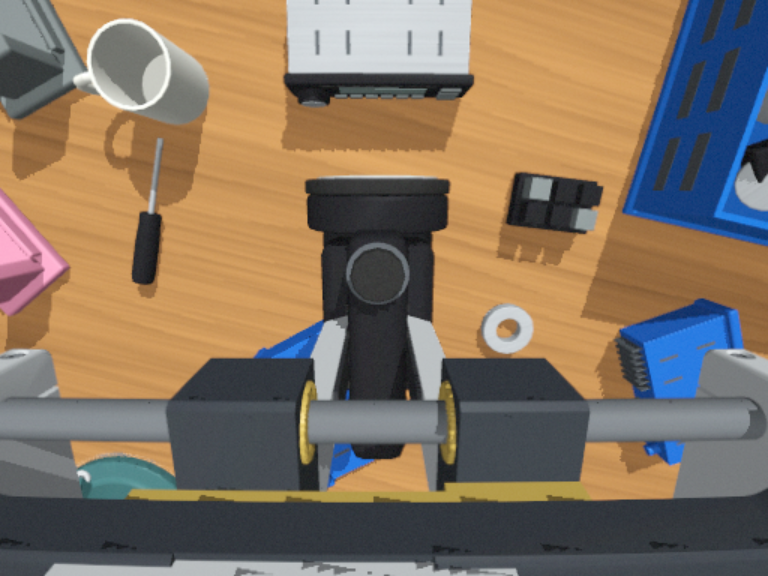

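The lamp is square to the radio. The face's top edge runs from (287,76) to (473,76) with the lamp axis at 378. Next I measure the face plane and the nearby blue radio.

```bash
python3 - <<'E'
from h import *
W=np.load('wl7.npy'); tp=np.array([.47594,-.25386,.26647]); R=Rn.from_euler('xyz',[-3.14136,-.00035,.24944]).as_matrix()
L=(W-tp)@R*1000; Z=W[...,2]
# lens front, head
# radio: front-most x per column for z bands
b=(slice(40,75),slice(185,322))
z=Z[b];l=L[b]
for z0,z1 in((.02,.05),(.052,.062),(.046,.053)):
    m=(z>z0)&(z<z1); q=l[m]; print(z0,len(q),'x',np.percentile(q[:,0],[1,10,50,90]).round(1),'y',np.percentile(q[:,1],[0.5,99.5]).round(1))
for n,lo,hi in(('face',.02,.048),('facetop',.053,.062)):
    xs=[];ys=[]
    for u in range(205,305,3):
        m=(Z[40:75,u]>lo)&(Z[40:75,u]<hi)
        if m.sum(): xs.append(np.median(L[40:75,u,0][m])); ys.append(np.median(L[40:75,u,1][m]))
    k=np.polyfit(ys,xs,1); print(n,len(xs),'slope deg',np.degrees(np.arctan(k[0])),'x at y0',k[1])
print('edges of face', [ (u,L[50,u].round(1),Z[50,u].round(3)) for u in(191,193,196,310,313,315)])
h=L[115:150,200:305].reshape(-1,3); h=h[(h[:,2]>-60)&(h[:,2]<90)];print('lamp head y',np.percentile(h[:,1],[1,99]),'x',np.percentile(h[:,0],[1,99]),'z',np.percentile(h[:,2],[1,99]))
T=np.load('top_W.npy').reshape(-1,3); t=T[(T[:,2]>.02)&(T[:,2]<.07)]; q=(t-tp)@R*1000; q=q[(abs(q[:,1])<60)&(q[:,0]<20)&(q[:,0]>-200)]; print('blue max x',np.percentile(q[:,0],99), len(q), 'for |y|<40', np.percentile(q[abs(q[:,1])<40][:,0],99))
E
```

```text
0.02 988 x [152.9 156.3 165.1 186.4] y [-91.3  90. ]
0.052 1241 x [164.7 166.4 171.  176.4] y [-92.8  91.2]
0.046 1213 x [159.3 165.2 183.4 189.1] y [-87.6  88.3]
face 34 slope deg 1.1912489692315027 x at y0 163.68647028754089
facetop 34 slope deg -0.3554905708543493 x at y0 171.21291203863055
edges of face [(191, array([174.8, -89.4, 209.1]), np.float64(0.057)), (193, array([175.1, -86.7, 210.2]), np.float64(0.056)), (196, array([175.2, -82.4, 210.8]), np.float64(0.056)), (310, array([175. ,  84.8, 210.5]), np.float64(0.056)), (313, array([174.5,  88.8, 208.7]), np.float64(0.058)), (315, array([175.1,  92.2, 210.8]), np.float64(0.056))]
lamp head y [-38.3884173   35.86879667] x [49.58323359 72.93973435] z [-23.00624615   5.37770009]
blue max x -91.2845289026838 416 for |y|<40 -92.84402835736229
```

The face plane is at tool x ≈ 164.5 mm and the lens at about 73.5 mm, leaving a 91 mm gap, so I back off 9 mm. Lateral offset is within 1 mm, yaw within about 0.5°, and the blue radio is 35 mm clear. Bench contact is expected after going down 18.6 cm.

Request:
servo_tool(
  series="1 -0.3 0 0 0; 1 -0.6 0 1 0; 1 -0.9 0 3 0; 1 -0.9 0 5.5 0; 1 -0.9 0 8 0; 1 -0.9 0 10.5 0; 1 -0.9 0 13 0; 1 -0.9 0 15 0; 1 -0.9 0 16.5 0; 1 -0.9 0 17.4 0; 1 -0.9 0 17.8 0; 1 -0.9 0 18 0; 1 -0.9 0 18 0; 1 -0.9 0 18 0; 1 -0.9 0 18 0",
)

```text
time: 16.37
tool_pos: [0.4677, -0.2576, 0.0879]
ee_rot: [3.14, -0.002, 0.248]
wrist_force: [-0.5, -0.2, -6.4]
width: 0.0241
```

Request:
servo_tool(
  series="1 0 0 0.15 0; 1 0 0 0.3 0; 1 0 0 0.4 0; 1 0 0 0.5 0; 1 0 0 0.5 0; 1 0 0 0.5 0",
)

```text
time: 16.87
tool_pos: [0.4667, -0.2569, 0.0812]
ee_rot: [-3.141, 0.0, 0.248]
wrist_force: [-0.3, 0.2, -5.7]
width: 0.0236
```

Request:
servo_tool(
  series="1 0 0 0.05 0; 1 0 0 0.1 0; 1 0 0 0.1 0; 1 0 0 0.1 0; 1 0 0 0.1 0",
)

```text
time: 17.28
tool_pos: [0.4668, -0.257, 0.0803]
ee_rot: [-3.141, -0.0, 0.248]
wrist_force: [-0.2, -0.2, -7.4]
width: 0.024
```

Request:
servo_tool(
  series="1 0 0 0.04 0; 1 0 0 0.08 0; 1 0 0 0.12 0; 1 0 0 0.15 0; 1 0 0 0.15 0; 1 0 0 0.15 0",
)

```text
time: 17.78
tool_pos: [0.467, -0.2571, 0.0803]
ee_rot: [3.141, -0.001, 0.248]
wrist_force: [-3.3, 2.9, 4.8]
width: 0.0241
```

Contact: z has stopped at 0.0803 and the force has turned upward. I'll relieve it and open.

Request:
servo_tool(
  series="1 0 0 -0.1 0; 1 0 0 -0.1 0; -1 0 0 -0.1 0; -1 0 0 -0.1 0; -1 0 0 -0.1 0; -1 0 0 -0.1 0; -1 0 0 -0.1 0; -1 0 0 -0.1 0; -1 0 0 -0.1 0; -1 0 0 -0.1 0; -1 0 0 -0.1 0; -1 0 0 -0.1 0; -1 0 0 -0.1 0; -1 0 0 -0.1 0; -1 0 0 -0.1 0",
)

```text
time: 19.03
tool_pos: [0.4668, -0.257, 0.0798]
ee_rot: [-3.142, -0.0, 0.248]
wrist_force: [0.0, 0.1, -0.5]
width: 0.0934
```

Request:
servo_tool(
  series="-1 0 0 -1 0; -1 0 0 -3 0; -1 0 0 -6 0; -1 0 0 -9 0; -1 0 0 -12 0; -1 0 0 -15 0; -1 0 0 -17 0; -1 0 0 -18 0; -1 0 0 -18 0; -1 0 0 -18 0; -1 0 0 -18 0",
)

```text
time: 19.95
tool_pos: [0.4662, -0.2566, 0.2578]
ee_rot: [-3.139, 0.002, 0.248]
wrist_force: [-0.1, 0.1, -0.3]
width: 0.0939
```

```bash
python3 - <<'E'
from h import *
p,W,o=wrist(); np.save('wl8.npy',W); print(o['time'],o['tool_pos'],o['ee_rot'],o['wrist_force'],o['width'])
cv2.imwrite('pics/w8.png',cv2.resize(p[:,:,::-1],(768,576)))
tp=o['tool_pos']; R=Rn.from_euler('xyz',o['ee_rot']).as_matrix(); L=(W-tp)@R*1000; Z=W[...,2]
b=(slice(110,215),slice(200,300)); z=Z[b]; l=L[b]
m=(z>.137)&(z<.17); q=l[m]; r=cv2.minAreaRect(q[:,:2].astype(np.float32)); print('handle',r, np.percentile(z[m],[5,50,95,99]).round(4))
m=(z>.151)&(z<.165); v,u=np.where(m); print('switch',m.sum(),l[m].mean(0),'px',u.mean()+200,v.mean()+110, z[m].mean())
m=(z>.06)&(z<.13); q=l[m]; print('head y',np.percentile(q[:,1],[1,99]),'x max',np.percentile(q[:,0],[99,99.8]))
b=(slice(20,100),slice(170,340)); z=Z[b]; l=L[b]; m=(z>.053)&(z<.062); q=l[m]; print('face x',np.percentile(q[:,0],[.5,1,5]),'y',np.percentile(q[:,1],[.5,99.5]))
E
```

```text
19.95 [ 0.46620613 -0.25661047  0.25784914] [-3.13894223e+00  2.20608101e-03  2.47821175e-01] [-0.13526641  0.11414967 -0.29070981] 0.09390278884452115
handle ((2.7153396606445312, -0.19084548950195312), (24.945833206176758, 96.09474182128906), 89.56718444824219) [0.143  0.1473 0.1548 0.1557]
switch 214 [ 36.9699805   -0.2517092  103.33430425] px 252.16822429906543 151.26635514018693 0.15443455954302682
head y [-36.51007246  36.1606825 ] x max [74.06448932 74.21917982]
face x [175.69654581 175.75461763 176.90172144] y [-91.72340406  91.832341  ]
```

View pics/w8.png

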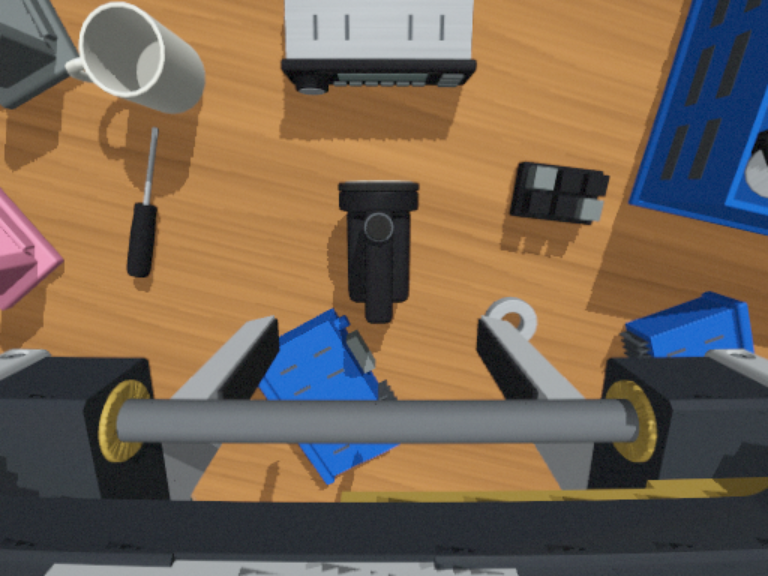

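The lamp stands by itself, square, with a gap of about 101 mm, centred, and everything else unchanged. The switch is at tool (37, 0) mm, z = 0.154. I'll shut the fingers, move over it and approach.

Request:
servo_tool(
  series="1 1 0 0 0; 1 2 0 0 0; 1 3 0 0 0; 1 3.7 0 0 0; 1 3.7 0 0 0; 1 3.7 0 0 0; 1 3.7 0 0 0; 1 3.7 0 0 0; 1 3.7 0 0 0; 1 3.7 0 0 0; 1 3.7 0 0 0; 1 3.7 0 0 0; 1 3.7 0 2 0; 1 3.7 0 5 0; 1 3.7 0 8 0; 1 3.7 0 10 0; 1 3.7 0 12 0; 1 3.7 0 12.5 0; 1 3.7 0 12.5 0; 1 3.7 0 12.5 0",
)

```text
time: 21.67
tool_pos: [0.503, -0.2482, 0.1358]
ee_rot: [3.141, -0.001, 0.248]
wrist_force: [0.3, 0.7, 0.4]
width: 0.0009
```

Request:
servo_tool(
  series="1 0 0 0.3 0; 1 0 0 0.6 0; 1 0 0 0.9 0; 1 0 0 1.1 0; 1 0 0 1.2 0; 1 0 0 1.2 0; 1 0 0 1.2 0",
)

```text
time: 22.25
tool_pos: [0.5027, -0.2479, 0.1228]
ee_rot: [-3.141, 0.0, 0.248]
wrist_force: [-0.0, 0.1, 0.2]
width: 0.0003
```

Request:
servo_tool(
  series="1 0 0 0.2 0; 1 0 0 0.4 0; 1 0 0 0.6 0; 1 0 0 0.7 0; 1 0 0 0.7 0; 1 0 0 0.7 0",
)

```text
time: 22.75
tool_pos: [0.5029, -0.2481, 0.1165]
ee_rot: [3.141, -0.001, 0.248]
wrist_force: [-1.5, 0.5, 4.0]
width: 0.0002
```

Request:
servo_tool(
  series="1 0 0 0.1 0; 1 0 0 0.2 0; 1 0 0 0.2 0; 1 0 0 0.2 0",
)

```text
time: 23.08
tool_pos: [0.5029, -0.2481, 0.1144]
ee_rot: [3.141, -0.001, 0.248]
wrist_force: [-0.2, 0.4, 5.4]
width: 0.0004
```

5.4 N means close to full travel, past the 3 mm switching point. I'll release straight up and check the lamp's light.

Request:
servo_tool(
  series="1 0 0 -0.3 0; 1 0 0 -0.8 0; 1 0 0 -1.5 0; 1 0 0 -3 0; 1 0 0 -6 0; 1 0 0 -9 0; 1 0 0 -12 0; 1 -3 0 -14 0; 1 -4 0 -15 0; 1 -4 0 -15 0; 1 -4 0 -15 0; 1 -4 0 -15 0",
)

```text
time: 24.08
tool_pos: [0.4638, -0.2572, 0.2617]
ee_rot: [-3.139, 0.002, 0.248]
wrist_force: [0.8, -0.1, 0.1]
width: 0.0005
```

```bash
python3 - <<'E'
from h import *
old=np.load('scene.npz')['p']
p,W,o=wrist(); s,_=snap('scene'); print(o['time'],o['tool_pos'],o['wrist_force'])
tp=o['tool_pos']; R=Rn.from_euler('xyz',o['ee_rot']).as_matrix(); L=(W-tp)@R*1000; Z=W[...,2]
b=(slice(100,215),slice(195,305)); z=Z[b]; l=L[b]
m=(z>.151)&(z<.165)&(abs(l[...,1])<30); print('switch',m.sum(),l[m].mean(0) if m.any() else '', 'z95',np.percentile(z[m],95) if m.any() else '')
m=(z>.06)&(z<.13); q=l[m]; print('head y',np.percentile(q[:,1],[1,99]),'x max',np.percentile(q[:,0],99))
b=(slice(10,100),slice(170,340)); z=Z[b]; l=L[b]; m=(z>.053)&(z<.062); q=l[m]; print('face x',np.percentile(q[:,0],[.5,1,5]),'y',np.percentile(q[:,1],[.5,99.5]))
a=cv2.resize(p[:240,120:400,::-1],(400,343)); c=cv2.resize(s[140:380,180:400,::-1],(374,408))
H=np.zeros((410,780,3),np.uint8); H[:343,:400]=a; H[:408,402:776]=c; cv2.imwrite('pics/w9.png',H)
E
```

```text
24.0833 [ 0.46379748 -0.25721287  0.26167111] [ 0.79374519 -0.13666666  0.07379917]
switch 212 [ 39.39073813  -0.32626337 107.28873792] z95 0.15571253302001253
head y [-36.89205082  36.29613654] x max 75.51621578062363
face x [178.06982669 178.12776142 179.27394418] y [-92.18434657  91.96030978]
```

View pics/w9.png

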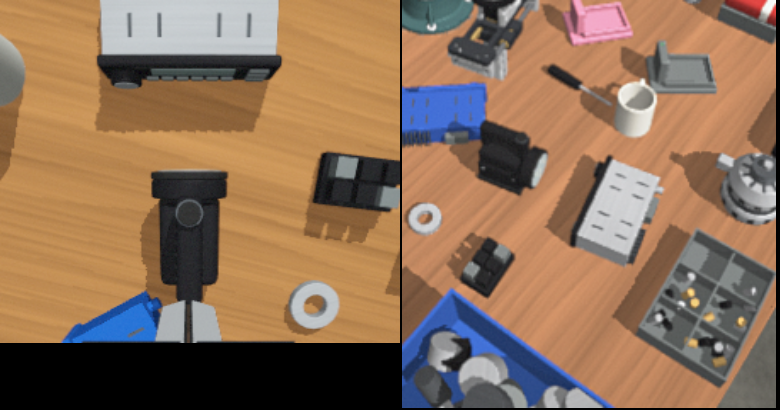

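```bash
python3 - <<'E'
from h import *
a=cv2.imread('pics/w8.png'); b=cv2.resize(cv2.imread('pics/wrist_raw.png'),(768,576)); w7=cv2.imread('pics/w7.png')
for n,i in(('w7',w7),('before',a),('after',b)):
    print(n); 
    for v in range(174,192,2): print(v,i[v,350:410].mean(0).round(0),end=' ')
    print('floor ahead',i[120:165,345:410].reshape(-1,3).mean(0).round(0))
s=cv2.imread('pics/scene_raw.png'); x0=int(180+(540-402)*220/374);y0=int(140+168*240/408)
print('lens scene px',x0,y0, s[y0-6:y0+7:3,x0-6:x0+7:3].tolist())
cv2.imwrite('pics/z.png',cv2.resize(s[y0-35:y0+45,x0-50:x0+70],(720,480),interpolation=cv2.INTER_CUBIC))
E
```

```text
w7
174 [119. 171. 213.] 176 [204. 211. 213.] 178 [133. 132. 130.] 180 [66. 66. 66.] 182 [58. 59. 59.] 184 [58. 59. 58.] 186 [57. 57. 57.] 188 [57. 57. 56.] 190 [56. 56. 55.] floor ahead [ 77. 128. 176.]
before
174 [ 79. 135. 186.] 176 [ 79. 133. 184.] 178 [ 79. 133. 183.] 180 [132. 162. 188.] 182 [103. 108. 112.] 184 [54. 53. 53.] 186 [46. 46. 45.] 188 [45. 45. 45.] 190 [34. 34. 33.] floor ahead [ 73. 123. 171.]
after
174 [ 83. 139. 190.] 176 [ 88. 141. 190.] 178 [127. 151. 172.] 180 [88. 89. 89.] 182 [49. 49. 49.] 184 [49. 49. 48.] 186 [46. 46. 46.] 188 [32. 31. 31.] 190 [45. 41. 41.] floor ahead [ 78. 130. 179.]
lens scene px 261 238 [[[47, 44, 48], [39, 39, 39], [107, 107, 106], [187, 187, 176], [91, 133, 191]], [[45, 44, 46], [49, 47, 49], [210, 211, 201], [175, 182, 185], [91, 129, 186]], [[44, 42, 46], [97, 95, 96], [199, 201, 191], [125, 149, 184], [91, 127, 181]], [[33, 32, 34], [186, 189, 182], [200, 204, 197], [86, 123, 178], [96, 134, 190]], [[44, 44, 46], [195, 197, 186], [159, 172, 188], [93, 132, 189], [95, 135, 192]]]
```

View pics/z.png

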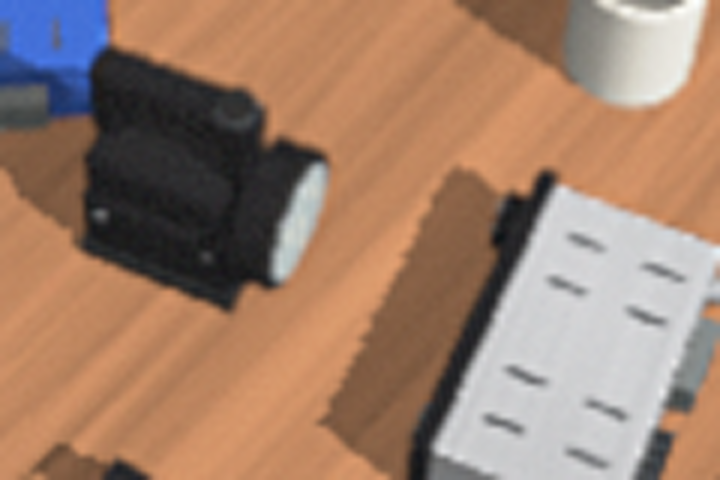

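The last picture shows the lamp upright and the radio and mug unmoved. The lens is pale, but that doesn't settle whether it is lit. The press reached a measured z of 0.1144 at 5.4 N. To confirm its depth without pressing again, I'll feel for the contact height with a very light touch of at most about 1 mm, well under the switching point.

Request:
servo_tool(
  series="1 2 0 0 0; 1 4 0 2 0; 1 4 0 5 0; 1 4 0 8 0; 1 4 0 11 0; 1 4 0 13 0; 1 4 0 14 0; 1 4 0 14.2 0; 1 4 0 14.2 0; 1 4 0 14.2 0; 1 4 0 14.2 0; 1 4 0 14.2 0",
)

```text
time: 25.18
tool_pos: [0.5036, -0.2486, 0.1236]
ee_rot: [3.139, -0.002, 0.248]
wrist_force: [-0.6, 0.7, -0.6]
width: 0.0007
```

Request:
servo_tool(
  series="1 0 0 0.05 0; 1 0 0 0.1 0; 1 0 0 0.1 0; 1 0 0 0.1 0",
)

```text
time: 25.52
tool_pos: [0.5027, -0.248, 0.1209]
ee_rot: [-3.142, -0.0, 0.248]
wrist_force: [0.3, -0.9, -0.9]
width: 0.0008
```

Request:
servo_tool(
  series="1 0 0 0.05 0; 1 0 0 0.1 0; 1 0 0 0.1 0; 1 0 0 0.1 0",
)

```text
time: 25.85
tool_pos: [0.5026, -0.2479, 0.1197]
ee_rot: [-3.141, 0.0, 0.248]
wrist_force: [0.0, 1.1, -0.7]
width: 0.0007
```

Request:
servo_tool(
  series="1 0 0 0.05 0; 1 0 0 0.1 0; 1 0 0 0.1 0; 1 0 0 0.1 0",
)

```text
time: 26.18
tool_pos: [0.5028, -0.248, 0.1191]
ee_rot: [3.141, -0.0, 0.248]
wrist_force: [-0.4, 0.0, 0.9]
width: 0.001
```

Request:
servo_tool(
  series="1 0 0 0 0",
)

```text
time: 26.27
tool_pos: [0.5028, -0.248, 0.1191]
ee_rot: [3.141, -0.0, 0.248]
wrist_force: [-0.6, -1.0, -0.0]
width: 0.0005
```

Request:
servo_tool(
  series="1 0 0 0 0",
)

```text
time: 26.35
tool_pos: [0.5027, -0.248, 0.119]
ee_rot: [3.141, -0.0, 0.248]
wrist_force: [-1.2, -0.4, 1.2]
width: 0.0003
```

Request:
servo_tool(
  series="1 0 0 0 0",
)

```text
time: 26.43
tool_pos: [0.5027, -0.248, 0.119]
ee_rot: [3.142, -0.0, 0.248]
wrist_force: [0.0, -0.2, 1.2]
width: 0.0004
```

Contact is felt at z ≈ 0.119, with 0.8–1.2 N matching the preload. The press to 0.1144 therefore travelled about 4.6 mm, beyond the 3 mm switching point. Retracting and handing in.

Request:
servo_tool(
  series="1 0 0 -0.3 0; 1 0 0 -1 0; 1 0 0 -3 0; 1 0 0 -6 0; 1 0 0 -9 0; 1 0 0 -12 0; 1 -2 0 -14 0; 1 -4 0 -15 0; 1 -4 0 -15 0; 1 -4 0 -15 0; 1 -4 0 -15 0; 1 -4 0 -15 0",
)

```text
time: 27.43
tool_pos: [0.464, -0.2573, 0.2672]
ee_rot: [-3.139, 0.001, 0.248]
wrist_force: [0.7, 0.1, 1.2]
width: 0.0008
```

```bash
python3 - <<'E'
from h import *
p,W,o=wrist()
tp=o['tool_pos']; R=Rn.from_euler('xyz',o['ee_rot']).as_matrix(); L=(W-tp)@R*1000; Z=W[...,2]
b=(slice(100,215),slice(195,305)); z=Z[b]; l=L[b]
m=(z>.06)&(z<.13); q=l[m]; lx=np.percentile(q[:,0],99); print('head y',np.percentile(q[:,1],[1,99]))
b=(slice(10,100),slice(170,340)); z=Z[b]; l=L[b]; m=(z>.053)&(z<.062); q=l[m]; print('gap',np.percentile(q[:,0],1)-lx,'face y',np.percentile(q[:,1],[.5,99.5]),o['time'],o['tool_pos'],o['wrist_force'])
print(robot.close_job())
E
```

```text
head y [-36.99161438  36.74140152]
gap 102.4500043380862 face y [-92.05367254  91.36022947] 27.4333 [ 0.46404773 -0.25725444  0.26717378] [0.7424362  0.07456073 1.19345395]
the job is handed in; nothing more can be done
None
```

I lifted the lamp off the grey charger by its handle and stood it upright in front of the grey radio. I then pressed and released its switch, and handed the job in at about 27.5 s.

**Last checks:**
- **Position:** the lens is about 102 mm from the face, centred within 1 mm and square within about 0.5°. The radio and the nearby things I could see had not visibly moved.
- **Switch:** I pressed to 5.4 N, about 4.6 mm of travel against the 3 mm switching point. A light touch afterwards, which found the height of the button top, confirmed that depth.
- **Light not confirmed:** the pictures do not clearly show the lens lit, so "on" rests on the force and travel.

**What went wrong on the way:** the real fingertips end about 35–37 mm short of the reported TCP. My first two grasps therefore closed on air above the handle, without moving the lamp. I measured the offset and corrected for it.

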